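# Slide the go-gauge home under the foot of a board test press

### The job

The test press on the bench is closed, and its shut height is to be checked. Take the yellow-tailed go-gauge and slide it flat, bare steel end first, between the guide rails and under the press foot until its end rests against the screw of the brass back stop (find it by feel: it is set differently each time); do not shift the stop, which is only lightly clamped. Leave the gauge lying there, let go, and leave everything else on the bench where it is.

Things in the scene. Friction and masses are not known exactly. Their poses are not given: they have to be found in the camera images.
- press: Orange C-frame bench press, closed and fixed, base 300 x 130 mm, 290 mm tall. Origin: centre of its underside; x = feed direction, from its open front towards its column; z up. Its aluminium bed plate, 110 mm wide, top 50 mm above the bench, runs from x = -150 mm (front edge) to +84 mm; it is bare and flat in front of the guide rails.
- channel_mouth (a point): On the bed's top, midway between the front ends of two straight dark guide rails (press x = -45, y = 0, z = 50 mm; axes as the press). The rails, 7 mm high, 14 mm wide, run from here 105 mm along x and leave a channel 27 mm wide; flared lead-ins reach 11 mm further to the front and open the mouth to about 34 mm.
- foot_under (a point): Centre of the underside of the steel press foot (press x = y = 0, z = 58 mm; axes as the press). The foot, 50 mm along x, 60 mm wide, 18 mm tall, spans the rails, 8 mm above the bed. Above it a 20 mm ram; the orange head overhangs from 30 mm in front of this point backwards, 70 mm wide, 170 to 230 mm above the bench, its ram collar down to 128 mm.
- stop: Back stop: brass block on the bed in mid-channel, 25 mm wide, 19 mm high. Origin: middle of the foot of its front face, 57 to 63 mm behind the foot's centre; axes as the press. From that face a 6 mm steel stop screw, set differently each time, stands out 4 to 16 mm to the front, 3 mm above the bed: it meets the gauge. Lightly clamped: a push of over about 6 N slides the block back.
- go_gauge: The go-gauge: loose flat steel bar 120 mm long (x), 24 mm wide (y), 6 mm thick (z), 90 to 170 g, with a yellow-painted tail and a dark hole in it; origin at the centre of its underside, x towards the bare steel tip. Lies flat on the bench at first, on the right of the press's open front, nearer to the press than the no-go gauge or further off.
- go_gauge_tip (a point): Middle of the lower edge of the go-gauge's bare end, 60 mm ahead of its origin; axes as the gauge. When the gauge is home against the stop screw, its tail stands 16 to 34 mm out in front of the straight rails (5 to 23 mm in front of the lead-ins).
- nogo_gauge: The no-go gauge, to be left alone: like the go-gauge but 10 mm thick, with a red tail. Lies beside the go-gauge, some 160 mm away.
- panel: Bystander: loose green circuit board panel, 160 x 100 mm, lying flat; origin at the centre of its underside.
- tape: Bystander: roll of amber tape lying flat, 80 mm across, 19 mm high; origin at the centre of its underside.
- tray: Bystander: black divided parts tray, 150 x 110 x 35 mm; origin at the centre of its underside.
- screwdriver: Bystander: orange screwdriver lying along its x; origin near its middle on the bench.
- brush: Bystander: black brush lying along its x; origin near its middle on the bench.
- bottle: Bystander: white bottle with blue cap, 60 mm across, 130 mm tall, standing; origin at the centre of its underside.
Things that resemble listed ones, but are neither listed nor needed, are in the scene too. What is shaped like the go_gauge but blue or red is not meant.

How it is judged:
At the end, for the whole second after the job is handed in: The go-gauge lies flat and at rest between the rails under the foot, its bare end touching the stop screw (2.5 to 17.5 mm before the stop block, within 3 mm sideways, 0.06 rad in line); the stop has shifted less than 1.5 mm, the no-go gauge and other loose things less than 30 mm (x of go_gauge_tip in the frame of stop between -0.0175 and -0.0025 m and contact force between go_gauge and stop above 0.02 N and y of go_gauge_tip in the frame of stop between -0.003 and 0.003 m and z of go_gauge_tip in the frame of stop between -0.002 and 0.0025 m and angle between the x axis of go_gauge and the x axis of press, either way round below 0.06 rad and angle between the z axis of go_gauge and the z axis of press, either way round below 0.03 rad and distance of stop from where it was at the start of the episode below 0.0015 m and linear speed of go_gauge below 0.01 m/s and distance of each of nogo_gauge, panel, tape, tray, screwdriver, brush, bottle from where it was at the start of the episode below 0.03 m).
It fails at once if the back stop is shoved 1.5 mm or more (distance of stop from where it was at the start of the episode above 0.0015 m).
It fails at once if the no-go gauge or another bystander is moved more than 30 mm (distance of any of nogo_gauge, panel, tape, tray, screwdriver, brush, bottle from where it was at the start of the episode above 0.03 m).
It also fails if it takes over 58 s, if anything falls off the work surface, if the arm or the gripper's body presses on something with over 40 N, if the wrist force passes 120 N, or if a joint passes its speed limit or range.

### The arm

A 6-joint arm with a two-finger parallel gripper is mounted at the origin on the work surface. World frame = base frame: x ahead of the robot, y to its left, z up, the work surface at z = 0. Lengths are in m, angles in rad, forces in N, time in s.
With the tool pointing down it reaches from about 0.425 to 0.95 m from the base axis. Payload 3.5 kg.
Tool frame: the origin (TCP) lies between the finger pads; the fingertips stand 19 mm ahead of it and the grasp point (between the pads) is the TCP; z points along the fingers, y is the line along which they close (so a half turn about z gives the same grasp; the last joint's range is limited). The gripper opens to 85 mm and grips with 20 to 120 N. Pads are 22 mm wide; open, the fingers measure 114 mm over their backs; the gripper's body (76 mm by 85 mm) begins 54 mm behind the grasp point. The pads swing forward as they close: fully open they stand 13 mm farther back than shut.
Start: joints at [1.147, 0.286, 1.577, -0, 1.279, -0.15], TCP at [0.182, 0.65, 0.25] pointing down, gripper open.
Joint ranges: [-2.77, 2.77], [-0.9, 2.22], [0.21, 2.48], [-1.53, 4.67], [0.24, 2.81], [-2.84, 2.84]. Speed limits (rad/s): [2.79, 2.79, 3.14, 3.14, 3.14, 3.14].

### API

Orientations are given as a unit quaternion [x, y, z, w].
In Python, from plant import monitor, eyes, ctrl gives the robot as it stands.
- The arm moves only by the shell command python3 -m handwheel 'ROWS' [FORCE]. ROWS is JSON, a list of rows, each a list of 7 numbers: the shift along the tool's x, y, z in units of 40 cm (1.0 is 40 cm), then the turn, a rotation vector about the tool's x, y, z in units of pi rad (1.0 is pi rad), then the opening, from -1 (shut) to 1 (fully open). A call has 1 to 12 rows; each row is the pose to reach, as a shift and turn from the pose commanded when the call began, along the tool's axes at that moment, turning the shorter way round; what a row does not reach only later rows make up. A row lasts 1/8 s, in which the tool goes at most 62.5 mm and 10.7 degrees, less where a joint would pass 70% of its speed; a pose out of reach is approached as far as the arm can. A call with a number of a shift or a turn outside -1 to 1 is refused whole. A call with a gripper value outside its range is refused whole. The fingers move at their own pace and stop on an object; FORCE is the grip in N (left out, the last holds). Time passes only in rows, so rows that repeat a pose let the fingers close. It gives the time, the measured TCP pose, the force, the opening and the grip force at its end, in the units of the state.
- monitor.get_state(): the state, without advancing time (a new reading comes with each control period).
- eyes.read_camera(name): name is "side" or "top" or "wrist"; returns the picture (420x560x3 uint8, red, green, blue); there is no depth.
- eyes.camera_params(name): a dict with "K" (3x3 intrinsics, pixels), "k1" (the pictures are not rectified: a ray, as slopes to the right and down, at radius r is drawn at 1 + k1 r^2 times it, then the intrinsics apply), "R" (3x3) and "t" (3): a world point X has camera coordinates R X + t. Camera axes: x right, y down, z forward; pixel columns grow to the right and rows downward; lengths in m; the calibration is good to about 2 mm. A picture is of the moment at which its call begins: read the wrist's pose just before it. camera_params takes no time and is no camera call; for the wrist camera it gives the pose at the moment of the call.
- ctrl.sign_off(): hands the job in; it is judged then, once.
The state is a dict: "time": time; "qpos": joint angles; "dq": joint speeds; "joint_efforts": joint torques, N m; "eef_pos": TCP position; "tcp_rot": TCP orientation; "contact_force": force on the tool from outside, world axes, zero at the start; "wrist_torque": the same for the moment, N m; "opening": opening from 0.0 (shut) to 1.0 (fully open); "finger_force": force on a finger pad.
Only numpy, scipy, OpenCV 4.12 (cv2) and the standard library are available. Lean on these libraries where they do the work, as an engineer would, in place of code of your own. Each camera call takes 0.05 s, during which the arm holds its last target. There are 200 camera calls.

## Working session

There is one attempt and no reset: what is moved stays moved. The work goes in short steps, Python scripts to look and compute and a shell command to move; the robot and the scene stay as the last step left them, time stands still between calls to the robot, and variables do not carry over. Pictures are saved under pics/ and viewed, at most 10 in all, crops included, and the job is handed in when it is done.

```bash
ls; mkdir -p pics; cat > h.py <<'E'
import numpy as np, cv2
from plant import monitor, eyes, ctrl
def snap(n,f):
    im=eyes.read_camera(n); cv2.imwrite('pics/'+f,im[:,:,::-1]); return im
def ray(n,uv,P=None):
    P=P or eyes.camera_params(n); K=np.array(P['K']);R=np.array(P['R']);t=np.array(P['t'])
    k=float(P['k1'])
    d=cv2.undistortPoints(np.array(uv,float).reshape(-1,1,2),K,np.array([k,0,0,0,0.]))[:,0]
    d=np.c_[d,np.ones(len(d))]@R
    return -R.T@t,d
def onz(n,uv,z,P=None):
    c,d=ray(n,uv,P); return c+d*((z-c[2])/d[:,2])[:,None]
def proj(n,X,P=None):
    P=P or eyes.camera_params(n); K=np.array(P['K']);R=np.array(P['R']);t=np.array(P['t'])
    return cv2.projectPoints(np.array(X,float).reshape(-1,1,3),cv2.Rodrigues(R)[0],t,K,np.array([float(P['k1']),0,0,0,0.]))[0][:,0]
E
python3 - <<'E'
from h import *
print(monitor.get_state())
a=snap('top','top.png');b=snap('side','side.png')
for n in('top','side'):
    P=eyes.camera_params(n);print(n,P['K'],P['k1'],-np.array(P['R']).T@np.array(P['t']))
E
```

```text
pics
{'time': 0.0, 'qpos': array([ 1.14700732e+00,  2.87192827e-01,  1.57819873e+00, -1.17924374e-05,
        1.27860697e+00, -1.49958635e-01]), 'dq': array([-3.17556962e-05,  7.33508348e-04, -3.53541313e-04,  6.10247979e-04,
       -8.92043909e-04,  4.76075554e-04]), 'joint_efforts': array([-1.55179499e-03, -4.05986345e+01, -2.92620957e+01, -2.24991727e-04,
        5.82886802e-03,  9.34368614e-06]), 'eef_pos': array([0.1822221 , 0.64929103, 0.24891726]), 'tcp_rot': array([ 1.36486036e-01,  9.90641264e-01, -1.15537435e-03, -3.34963829e-04]), 'contact_force': array([-0.46878061,  0.21197956,  0.00281862]), 'wrist_torque': array([0.01322307, 0.04473709, 0.03204277]), 'finger_force': 0.0, 'opening': 0.9967711738191006}
top [[496.82280091   0.         283.72183453]
 [  0.         496.82280091 209.0389178 ]
 [  0.           0.           1.        ]] -0.11360186625092261 [ 0.35286563 -0.0398517   1.55170347]
side [[399.2707651    0.         274.91848605]
 [  0.         399.2707651  210.91341525]
 [  0.           0.           1.        ]] 0.0221862893928902 [ 0.18010822 -1.03530481  0.95425548]
```

View pics/top.png

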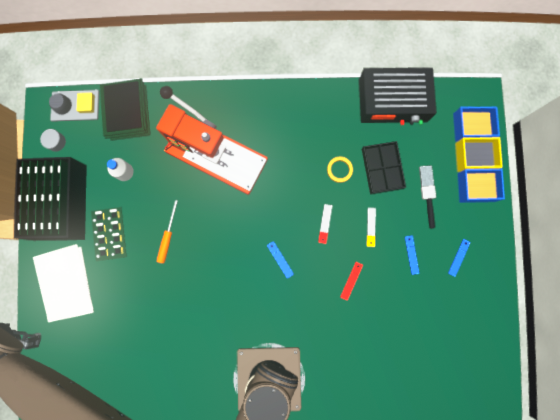

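View pics/side.png

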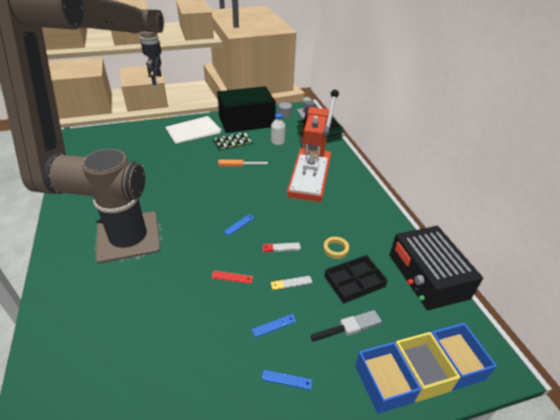

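The top view shows two gauges with bare steel ends: one with a yellow tail at (371,227) and one with a red tail at (325,222). The solid blue bars are at (280,259), (412,255) and (459,257), and a solid red one is at (352,281). Only (371,227) has both a yellow tail and a bare end, so it fits the go-gauge. The press is at (212,150), with its open front facing lower right. I'll confirm with an enlarged crop and measure.

```bash
python3 - <<'E'
from h import *
im=cv2.imread('pics/top.png')
a=cv2.resize(im[195:260,305:391],(400,302),interpolation=cv2.INTER_CUBIC)
b=cv2.resize(im[100:200,150:275],(800,640)[0:2],interpolation=cv2.INTER_CUBIC)
b=cv2.resize(im[100:200,150:275],(400,320),interpolation=cv2.INTER_CUBIC)
c=np.zeros((320,800,3),np.uint8);c[:302,:400]=a;c[:,400:]=b
cv2.imwrite('pics/crop1.png',c)
hsv=cv2.cvtColor(im,cv2.COLOR_BGR2HSV)
def blob(mask,seed):
    n,l,s,ce=cv2.connectedComponentsWithStats(mask.astype(np.uint8))
    i=l[seed[1],seed[0]]; ys,xs=np.where(l==i); return np.c_[xs,ys]
nong=~((hsv[...,0]>60)&(hsv[...,0]<100)&(hsv[...,1]>110))
for nm,seed,z in(('go',(371,227),.006),('nogo',(325,222),.01)):
    p=blob(nong,seed); r=cv2.minAreaRect(p.astype(np.float32)); 
    bx=cv2.boxPoints(r); w=onz('top',bx,z); print(nm,len(p),r,onz('top',[r[0]],z),'\n',w[:,:2])
# white bed
wh=(hsv[...,1]<50)&(hsv[...,2]>150)
p=blob(wh,(240,168)); r=cv2.minAreaRect(p.astype(np.float32)); print('bed',len(p),r); print(onz('top',cv2.boxPoints(r),.05)[:,:2])
E
```

```text
go 379 ((370.9355163574219, 226.99794006347656), (9.349974632263184, 40.17264938354492), 1.8476102352142334) [[ 0.45968582 -0.3303352   0.006     ]] 
 [[ 0.39779127 -0.31110015]
 [ 0.5237304  -0.32022158]
 [ 0.52212918 -0.34985738]
 [ 0.39609281 -0.34048194]]
nogo 399 ((324.97296142578125, 223.66217041015625), (10.028337478637695, 40.77095031738281), 9.462322235107422) [[ 0.47320223 -0.18578998  0.01      ]] 
 [[ 0.41377824 -0.15811267]
 [ 0.53901083 -0.18288734]
 [ 0.53314027 -0.21376806]
 [ 0.40793077 -0.18871975]]
bed 2017 ((224.50003051757812, 158.0), (76.02630615234375, 35.329872131347656), 26.56505012512207)
[[ 0.68667354  0.25078308]
 [ 0.78594536  0.20181057]
 [ 0.67293915 -0.00806358]
 [ 0.57572503  0.04201033]]
```

View pics/crop1.png

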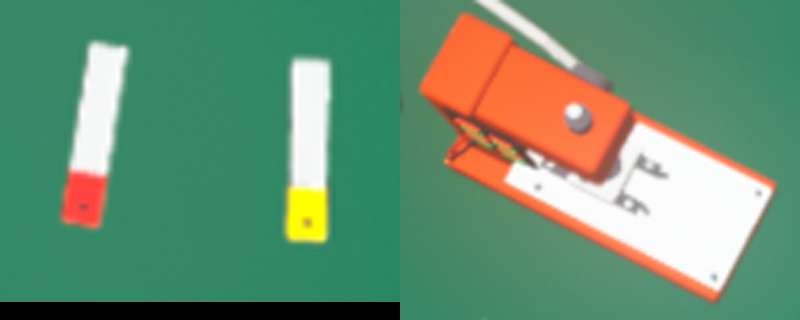

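The crop confirms it: the left bar is red-tailed (no-go), and the right bar, yellow-tailed with a dark hole and a bare steel end, is the go-gauge. Next is a helper that works out rows, then a move to view the press front with the wrist camera.

```bash
cat >> h.py <<'E'
from scipy.spatial.transform import Rotation as Ro
def down(yaw): # tool pointing down, tool x at yaw deg
    c,s=np.cos(np.radians(yaw)),np.sin(np.radians(yaw))
    return Ro.from_matrix(np.array([[c,s,0],[s,-c,0],[0,0,-1.]]))
def row(p,R,s=None):
    s=s or monitor.get_state(); R0=Ro.from_quat(s['tcp_rot'])
    return np.r_[R0.inv().apply(np.array(p)-s['eef_pos'])/.4,(R0.inv()*R).as_rotvec()/np.pi].round(4)
E
python3 - <<'E'
from h import *
s=monitor.get_state();P=eyes.camera_params('wrist');R=np.array(P['R']);c=-R.T@np.array(P['t']);R0=Ro.from_quat(s['tcp_rot'])
print(R0.inv().apply(c-s['eef_pos']),R0.as_matrix().T@R.T,P['K'])
for p,y in(((.43,.3,.33),110),((.52,-.03,.33),62)):print(row(p,down(y)))
E
```

```text
[ 0.08194145 -0.00065491 -0.12421404] [[ 2.31453772e-04 -9.48384904e-01 -3.17121460e-01]
 [ 9.99999859e-01  3.70762628e-04 -3.78946099e-04]
 [ 4.76963545e-04 -3.17121327e-01  9.48384857e-01]] [[301.14194119   0.         283.06086786]
 [  0.         301.14194119 209.44929915]
 [  0.           0.           1.        ]]
[-8.324e-01 -6.738e-01 -2.012e-01 -7.000e-04  2.000e-04  3.017e-01]
[-1.2721e+00 -1.4072e+00 -1.9980e-01 -6.0000e-04  5.0000e-04  5.6840e-01]
```

```bash
python3 -m handwheel '[[-0.83,-0.67,-0.1,0,0,-0.15,1],[-0.83,-0.67,-0.1,0,0,-0.15,1],[-0.83,-0.67,-0.1,0,0,-0.15,1],[-0.83,-0.67,-0.1,0,0,-0.15,1],[-0.83,-0.67,-0.1,0,0,-0.15,1],[-0.83,-0.67,-0.1,0,0,-0.15,1],[-0.83,-0.67,-0.1,0,0,-0.15,1],[-0.83,-0.67,-0.1,0,0,-0.15,1],[-0.83,-0.67,-0.1,0,0,-0.15,1]]' 30
python3 -c "
from h import *
print(row((.629,.026,.24),down(242)))"
```

```text
time: 1.23
eef_pos: [0.4293, 0.3022, 0.2898]
tcp_rot: [-0.098, 0.995, 0.0, -0.001]
contact_force: [0.5, -0.1, -0.1]
opening: 1.0
finger_force: 0.0
[-3.548e-01 -7.748e-01  1.239e-01  3.000e-04 -3.000e-04 -2.818e-01]
```

```bash
python3 -m handwheel '[[-0.355,-0.775,0.124,0,0,-0.282,1],[-0.355,-0.775,0.124,0,0,-0.282,1],[-0.355,-0.775,0.124,0,0,-0.282,1],[-0.355,-0.775,0.124,0,0,-0.282,1],[-0.355,-0.775,0.124,0,0,-0.282,1],[-0.355,-0.775,0.124,0,0,-0.282,1],[-0.355,-0.775,0.124,0,0,-0.282,1],[-0.355,-0.775,0.124,0,0,-0.282,1],[-0.355,-0.775,0.124,0,0,-0.282,1]]'
python3 - <<'E'
from h import *
s=monitor.get_state();print(s['qpos'],s['eef_pos'])
P=eyes.camera_params('wrist');im=snap('wrist','w1.png');np.save('w1.npy',P,allow_pickle=True)
E
```

```text
time: 2.35
eef_pos: [0.6292, 0.028, 0.241]
tcp_rot: [-0.517, 0.856, 0.0, 0.0]
contact_force: [-0.6, 0.5, -0.8]
opening: 0.996
finger_force: 0.0
[-1.16556891e-01  1.95679691e-01  1.70243896e+00  2.66793011e-04
  1.24341578e+00 -2.77341914e+00] [0.62915129 0.02798205 0.24097569]
```

View pics/w1.png

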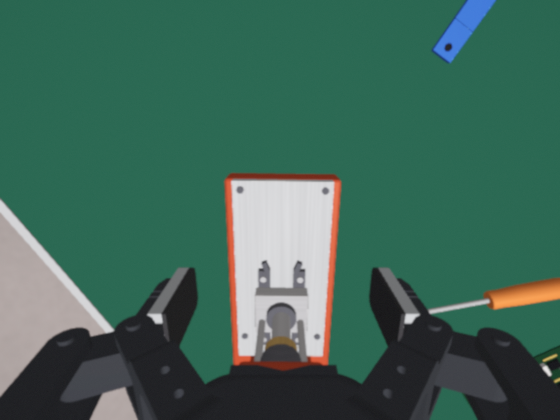

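The wrist view shows the bed from (230,178) to (340,178) at its front edge. The rails' lead-ins are at about (265,264) and (299,264), and the foot is around (281,303). I'll fit the bed edges and the rails.

```bash
python3 - <<'E'
from h import *
P=np.load('w1.npy',allow_pickle=True).item()
im=cv2.imread('pics/w1.png');g=im.astype(int)
white=(g.min(2)>140)&(g.max(2)-g.min(2)<40)
L=[];Rr=[];F=[]
for r in range(192,330,2):
    x=np.where(white[r,215:350])[0]+215
    if len(x): L.append((x[0]-.5,r));Rr.append((x[-1]+.5,r))
for c in range(242,326,2):
    y=np.where(white[160:220,c])[0]+160
    F.append((c,y[0]-.5))
def fit(a):
    w=onz('wrist',a,.05,P)[:,:2].astype(np.float32); v=cv2.fitLine(w,cv2.DIST_HUBER,0,.001,.001).ravel()
    res=(w-v[2:])@np.array([-v[1],v[0]]);return v,np.degrees(np.arctan2(v[1],v[0]))%180,np.abs(res).max()
l,r,f=fit(L),fit(Rr),fit(F)
for q in(l,r,f):print(q)
yaw=np.radians((l[1]+r[1])/2);ex=np.array([np.cos(yaw),np.sin(yaw)]);ey=np.array([-ex[1],ex[0]])
yl,yr,xf=l[0][2:]@ey,r[0][2:]@ey,f[0][2:]@ex
print('width',abs(yl-yr),'yaw',np.degrees(yaw))
o=ex*(xf+.15)+ey*(yl+yr)/2;print('origin',o)
# check: project rail features
def W(x,y,z):return np.r_[o+ex*x+ey*y,z]
pts=[W(-.045,s*.0135,.057) for s in(1,-1)]+[W(-.056,s*.017,.057) for s in(1,-1)]+[W(-.025,s*.03,.076) for s in(1,-1)]
pr=proj('wrist',pts,P);print(pr.round(1))
c=cv2.resize(im[165:365,215:350],None,fx=4,fy=4,interpolation=cv2.INTER_CUBIC)
for u in pr: cv2.circle(c,tuple(((u-[215,165]+.5)*4).astype(int)),3,(255,0,255),-1)
cv2.imwrite('pics/w1c.png',c[:600])
# go gauge target too
import json;json.dump([o.tolist(),float(yaw)],open('press.json','w'))
s=monitor.get_state();print(row((.46,-.31,.16),down(176)))
E
```

```text
(array([0.47736868, 0.8787031 , 0.7201432 , 0.0791294 ], dtype=float32), np.float32(61.48631), np.float32(0.0006513675))
(array([0.47692773, 0.8789425 , 0.6310699 , 0.14547682], dtype=float32), np.float32(61.515057), np.float32(0.00068950653))
(array([ 0.8770446 , -0.48040894,  0.6109498 ,  0.02634407], dtype=float32), np.float32(151.28789), np.float32(0.00060310354))
width 0.10993719 yaw 61.50068
origin [0.6964133  0.15062541]
[[293.  270.5]
 [269.6 270.2]
 [296.3 262. ]
 [266.5 261.6]
 [307.9 295.2]
 [254.1 294.5]]
[ 9.445e-01 -1.930e-02  2.025e-01 -0.000e+00  1.000e-04  3.679e-01]
```

View pics/w1c.png

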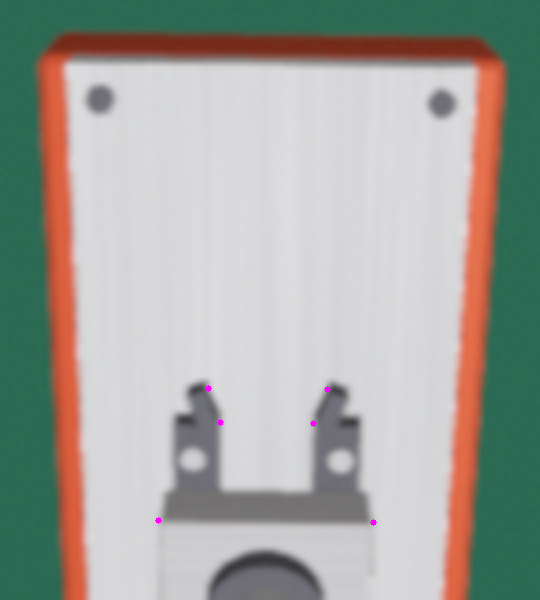

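The projected points land on the rail ends, lead-in tips and foot edges, so the press pose is good. Next I go over the go-gauge.

```bash
python3 -m handwheel '[[0.944,-0.02,0.2,0,0,0.368,1],[0.944,-0.02,0.2,0,0,0.368,1],[0.944,-0.02,0.2,0,0,0.368,1],[0.944,-0.02,0.2,0,0,0.368,1],[0.944,-0.02,0.2,0,0,0.368,1],[0.944,-0.02,0.2,0,0,0.368,1],[0.944,-0.02,0.2,0,0,0.368,1],[0.944,-0.02,0.2,0,0,0.368,1],[0.944,-0.02,0.2,0,0,0.368,1]]'
cat > gauge.py <<'E'
from h import *
import sys
s=monitor.get_state();P=eyes.camera_params('wrist');im=snap('wrist',sys.argv[1])[:,:,::-1].copy()
hsv=cv2.cvtColor(im,cv2.COLOR_BGR2HSV)
nong=(~((hsv[...,0]>60)&(hsv[...,0]<100)&(hsv[...,1]>90))&(hsv[...,2]>90)).astype(np.uint8)
u=proj('wrist',[[.46,-.33,.006]],P)[0].round().astype(int)
n,l,st,_=cv2.connectedComponentsWithStats(nong)
i=l[u[1],u[0]];ys,xs=np.where(l==i);p=np.c_[xs,ys]
c=max(cv2.findContours((l==i).astype(np.uint8),cv2.RETR_EXTERNAL,cv2.CHAIN_APPROX_NONE)[0],key=len)[:,0]
w=onz('wrist',c,.006,P)[:,:2].astype(np.float32)*1000
r=cv2.minAreaRect(w);b=cv2.boxPoints(r)
ylw=(l==i)&(hsv[...,0]>20)&(hsv[...,0]<35)&(hsv[...,1]>120)
yy,yx=np.where(ylw);yc=onz('wrist',[[yx.mean(),yy.mean()]],.006,P)[0,:2]*1000
ce=np.array(r[0]);e=(b[1]-b[0]) if np.linalg.norm(b[1]-b[0])>np.linalg.norm(b[2]-b[1]) else b[2]-b[1]
e/=np.linalg.norm(e); e=e if e@(ce-yc)>0 else -e
print(u,'px box',xs.min(),xs.max(),ys.min(),ys.max(),'rect',r,'tailctr',yc,'yaw',np.degrees(np.arctan2(e[1],e[0])))
E
python3 gauge.py w2.png
```

```text
time: 3.52
eef_pos: [0.4609, -0.31, 0.1613]
tcp_rot: [0.035, 0.999, -0.0, 0.0]
contact_force: [0.5, -0.0, 0.3]
opening: 0.998
finger_force: 0.0
[263 199] px box 246 276 134 256 rect ((460.4197998046875, -331.040771484375), (26.705888748168945, 122.56236267089844), 86.32992553710938) tailctr [ 416.32118267 -328.06860087] yaw -3.6700675
```

View pics/w2.png

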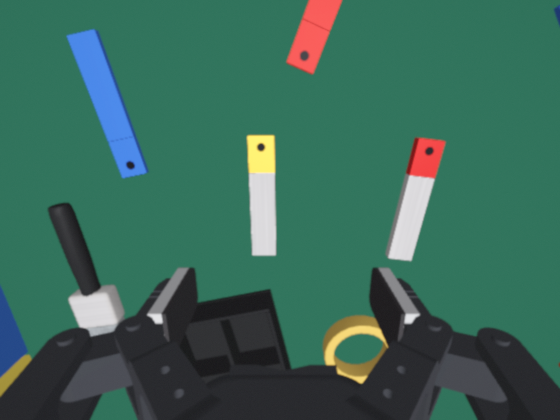

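The picture shows the yellow-tailed gauge at (246–276, 134–256), with the red-tailed no-go at (415,200) well clear. I'll grip 25 mm behind its centre.

```bash
python3 -c "
from h import *
print(row((.4355,-.3294,.0185),down(176.3)))"
```

```text
[ 6.04e-02 -5.27e-02  3.57e-01 -1.00e-04  3.00e-04 -1.60e-03]
```

```bash
python3 -m handwheel '[[0.06,-0.053,0.2,0,0,-0.002,0],[0.06,-0.053,0.2,0,0,-0.002,0],[0.06,-0.053,0.27,0,0,-0.002,0],[0.06,-0.053,0.32,0,0,-0.002,0],[0.06,-0.053,0.345,0,0,-0.002,0],[0.06,-0.053,0.356,0,0,-0.002,0],[0.06,-0.053,0.356,0,0,-0.002,0]]' 30
python3 -m handwheel '[[0,0,0,0,0,0,-0.3],[0,0,0,0,0,0,-0.5],[0,0,0,0,0,0,-1],[0,0,0,0,0,0,-1],[0,0,0,0,0,0,-1],[0,0,0,0,0,0,-1]]' 40
```

```text
time: 4.45
eef_pos: [0.435, -0.3308, 0.0188]
tcp_rot: [0.033, 0.999, -0.0, 0.0]
contact_force: [1.5, 0.6, 0.1]
opening: 0.502
finger_force: 0.0
time: 5.2
eef_pos: [0.435, -0.3313, 0.0194]
tcp_rot: [0.033, 0.999, -0.0, 0.001]
contact_force: [-1.1, 1.4, 5.8]
opening: 0.267
finger_force: 39.7
```

```bash
python3 -m handwheel '[[0,0,-0.1,0,0,0,-1],[0,0,-0.2,0,0,0,-1],[0,0,-0.3,0,0,0,-1],[0,0,-0.3,0,0,0,-1]]'
python3 - <<'E'
from h import *
import json
o,yaw=json.load(open('press.json'));o=np.array(o);ex=np.array([np.cos(yaw),np.sin(yaw)])
for x,z in((-.150,.12),):
    p=o+ex*x;print(row((p[0],p[1],z),down(241.5)))
E
```

```text
time: 5.7
eef_pos: [0.436, -0.3327, 0.1419]
tcp_rot: [0.033, 0.999, -0.003, 0.003]
contact_force: [0.2, 0.3, -1.3]
opening: 0.261
finger_force: 39.6
[-4.124e-01  9.085e-01  5.190e-02 -2.600e-03  5.000e-04 -3.629e-01]
```

```bash
python3 -m handwheel '[[-0.41,0.908,0.05,0,0,-0.363,-1],[-0.41,0.908,0.05,0,0,-0.363,-1],[-0.41,0.908,0.05,0,0,-0.363,-1],[-0.41,0.908,0.05,0,0,-0.363,-1],[-0.41,0.908,0.05,0,0,-0.363,-1],[-0.41,0.908,0.05,0,0,-0.363,-1],[-0.41,0.908,0.05,0,0,-0.363,-1],[-0.41,0.908,0.05,0,0,-0.363,-1],[-0.41,0.908,0.05,0,0,-0.363,-1],[-0.41,0.908,0.05,0,0,-0.363,-1]]'
python3 - <<'E'
from h import *
s=monitor.get_state();print(s['qpos'],s['eef_pos'],s['tcp_rot'])
P=eyes.camera_params('wrist');im=snap('wrist','w3.png');np.save('w3.npy',P,allow_pickle=True)
E
```

```text
time: 6.95
eef_pos: [0.6216, 0.0191, 0.118]
tcp_rot: [-0.51, 0.86, 0.0, -0.0]
contact_force: [-0.3, -0.3, -0.8]
opening: 0.264
finger_force: 39.6
[-1.32160331e-01  3.08897249e-01  1.80604404e+00 -3.45066842e-04
  1.02739627e+00 -2.77413153e+00] [0.62158961 0.01908788 0.11803221] [-5.10423023e-01  8.59923355e-01  1.14696409e-04 -3.83885847e-04]
```

View pics/w3.png

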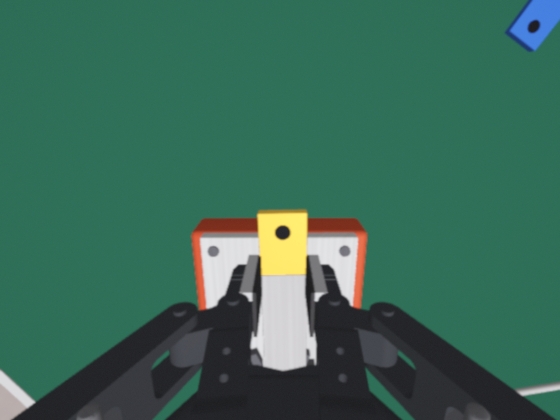

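The gauge is held with its yellow tail at (257–307, 210–275), aligned with the bed. I'll measure its lateral offset and yaw in the press frame.

```bash
cat > held.py <<'E'
from h import *
import json,sys
o,yaw=json.load(open('press.json'));o=np.array(o);ex=np.array([np.cos(yaw),np.sin(yaw)]);ey=np.array([-ex[1],ex[0]])
def inpress(w): return np.c_[(w[:,:2]-o)@ex,(w[:,:2]-o)@ey]*1000
def tail(png,P,z):
    im=cv2.imread(png);hsv=cv2.cvtColor(im,cv2.COLOR_BGR2HSV)
    y=(hsv[...,0]>18)&(hsv[...,0]<38)&(hsv[...,1]>120)&(hsv[...,2]>100); y[:,:200]=0;y[:,360:]=0
    rows=np.where(y.sum(1)>20)[0]; r0=rows[0];A=[];B=[]
    for r in range(r0+4,rows[-1]-3):
        x=np.where(y[r])[0]
        A.append((x[0]-.5,r));B.append((x[-1]+.5,r))
    a=inpress(onz('wrist',A,z,P));b=inpress(onz('wrist',B,z,P));m=(a+b)/2
    k=np.polyfit(m[:,0],m[:,1],1)
    cs=np.where(y.any(0))[0];cm=int(cs.mean());t=inpress(onz('wrist',[(cm,np.where(y[:,cm])[0][0]-.5)],z,P))[0]
    print('rows',r0,rows[-1],'width',np.abs(a[:,1]-b[:,1]).mean().round(1),'tail end x,y',t.round(1),'yaw err deg',np.degrees(k[0]).round(2),'y at tail',m[0,1].round(2),'y at +100',np.polyval(k,t[0]+120).round(2))
E
python3 - <<'E'
from held import *
P=np.load('w3.npy',allow_pickle=True).item();tail('pics/w3.png',P,.105)
s=monitor.get_state();print('tcp',inpress(s['eef_pos'][None]))
p=o+ex*(-.150);print(row((p[0],p[1],.072),down(241.5)))
E
```

```text
rows 210 273 width 23.9 tail end x,y [-187.6    2.8] yaw err deg 0.88 y at tail 2.81 y at +100 4.61
tcp [[-151.14965393    2.85913827]]
[-2.900e-03 -7.200e-03  1.157e-01  0.000e+00 -1.000e-04 -6.000e-04]
```

```bash
python3 -m handwheel '[[0,-0.0085,0.05,0,0,0.003,-1],[0,-0.0085,0.09,0,0,0.003,-1],[0,-0.0085,0.105,0,0,0.003,-1],[0,-0.0085,0.113,0,0,0.003,-1],[0,-0.0085,0.116,0,0,0.003,-1],[0,-0.0085,0.116,0,0,0.003,-1]]'
cat > look.py <<'E'
import sys
from held import *
s=monitor.get_state();P=eyes.camera_params('wrist');snap('wrist',sys.argv[1]);tail('pics/'+sys.argv[1],P,s['eef_pos'][2]-.013 if len(sys.argv)<3 else .056)
print('tcp',inpress(s['eef_pos'][None])[0].round(2),s['eef_pos'][2].round(4),'yaw',(np.degrees(2*np.arctan2(s['tcp_rot'][1],s['tcp_rot'][0]))-180-np.degrees(yaw)).round(2),'F press',np.r_[s['contact_force'][:2]@ex,s['contact_force'][:2]@ey,s['contact_force'][2]].round(2),s['time'],s['qpos'][5])
E
python3 look.py w4.png
```

```text
time: 7.75
eef_pos: [0.6255, 0.0191, 0.0724]
tcp_rot: [-0.508, 0.862, -0.0, 0.0]
contact_force: [0.1, -0.4, -1.8]
opening: 0.263
finger_force: 39.6
rows 210 273 width 24.4 tail end x,y [-185.8   -0.4] yaw err deg 0.6 y at tail -0.42 y at +100 0.82
tcp [-149.38   -0.47] 0.0724 yaw -0.5 F press [-0.28 -0.32 -1.78] 7.75 -2.7668768803545416
```

```bash
python3 -m handwheel '[[0,0,0.004,0,0,0.003,-1],[0,0,0.007,0,0,0.003,-1],[0,0,0.007,0,0,0.003,-1]]'; python3 look.py w5.png
```

```text
time: 8.18
eef_pos: [0.6254, 0.0191, 0.0695]
tcp_rot: [-0.503, 0.864, -0.0, 0.0]
contact_force: [0.3, 0.6, 0.5]
opening: 0.258
finger_force: 39.8
rows 210 273 width 24.4 tail end x,y [-1.859e+02  1.000e-01] yaw err deg -0.0 y at tail 0.02 y at +100 0.04
tcp [-149.52   -0.36] 0.0695 yaw -1.05 F press [0.67 0.06 0.51] 8.175 -2.7574696253778073
```

```bash
python3 -m handwheel '[[-0.02,0.0004,-0.0005,0,0,0,-1],[-0.04,0.0007,-0.0005,0,0,0,-1],[-0.06,0.001,-0.0005,0,0,0,-1],[-0.08,0.0014,-0.0005,0,0,0,-1],[-0.08,0.0014,-0.0005,0,0,0,-1]]'; python3 look.py w6.png
```

```text
time: 8.85
eef_pos: [0.6411, 0.0483, 0.0695]
tcp_rot: [-0.504, 0.864, 0.0, 0.001]
contact_force: [0.7, 1.3, 1.3]
opening: 0.261
finger_force: 39.9
rows 210 274 width 23.2 tail end x,y [-1.527e+02  1.000e-01] yaw err deg 0.07 y at tail 0.1 y at +100 0.18
tcp [-116.34   -0.25] 0.0695 yaw -1.02 F press [1.42 0.02 1.29] 8.85 -2.7099474853944567
```

```bash
python3 -m handwheel '[[-0.02,0.0004,-0.0005,0,0,0,-1],[-0.04,0.0007,-0.0005,0,0,0,-1],[-0.06,0.001,-0.0005,0,0,0,-1],[-0.08,0.0014,-0.0005,0,0,0,-1],[-0.1,0.0018,-0.0005,0,0,0,-1],[-0.1,0.0018,-0.0005,0,0,0,-1]]'; python3 look.py w7.png
```

```text
time: 9.65
eef_pos: [0.6601, 0.0834, 0.0695]
tcp_rot: [-0.504, 0.864, 0.0, 0.001]
contact_force: [0.2, 0.4, 0.6]
opening: 0.262
finger_force: 39.8
rows 211 274 width 23.2 tail end x,y [-112.3    0.3] yaw err deg 0.19 y at tail 0.0 y at +100 0.53
tcp [-76.42  -0.12] 0.0695 yaw -1.03 F press [ 0.44 -0.04  0.59] 9.65 -2.653964641245269
```

```bash
python3 -m handwheel '[[0,0,0,0,0,0,-0.2],[0,0,0,0,0,0,0],[0,0,0,0,0,0,0],[0.03,-0.0005,-0.002,0,0,0,0],[0.06,-0.001,-0.002,0,0,0,0],[0.09,-0.0015,-0.002,0,0,0,0],[0.12,-0.002,-0.002,0,0,0,0],[0.137,-0.0023,-0.002,0,0,0,0],[0.137,-0.0023,-0.002,0,0,0,0]]'; python3 look.py w8.png f; python3 -m handwheel '[[0,0,-0.001,0,0,0,-0.5],[0,0,-0.001,0,0,0,-1],[0,0,-0.001,0,0,0,-1],[0,0,-0.001,0,0,0,-1],[0,0,-0.001,0,0,0,-1]]' 30;  python3 look.py w9.png f
```

```text
time: 10.82
eef_pos: [0.6332, 0.0337, 0.0704]
tcp_rot: [-0.503, 0.864, 0.0, 0.0]
contact_force: [-0.2, 0.2, -0.9]
opening: 0.5
finger_force: 0.0
rows 305 358 width 23.1 tail end x,y [-114.7    0.2] yaw err deg 0.14 y at tail 0.16 y at +100 0.6
tcp [-132.98   -0.22] 0.0704 yaw -1.1 F press [ 0.04  0.29 -0.85] 10.825 -2.7318232482259
time: 11.5
eef_pos: [0.6334, 0.0343, 0.0707]
tcp_rot: [-0.503, 0.864, 0.0, -0.0]
contact_force: [-1.0, 0.1, 0.5]
opening: 0.001
finger_force: 0.0Traceback (most recent call last):
  File "look.py", line 3, in <module>
    s=monitor.get_state();P=eyes.camera_params('wrist');snap('wrist',sys.argv[1]);tail('pics/'+sys.argv[1],P,s['eef_pos'][2]-.013 if len(sys.argv)<3 else .056)
                                                                                  ~~~~^^^^^^^^^^^^^^^^^^^^^^^^^^^^^^^^^^^^^^^^^^^^^^^^^^^^^^^^^^^^^^^^^^^^^^^^^
  File "held.py", line 8, in tail
    rows=np.where(y.sum(1)>20)[0]; r0=rows[0];A=[];B=[]
                                      ~~~~^^^
IndexError: index 0 is out of bounds for axis 0 with size 0
```

View pics/w9.png

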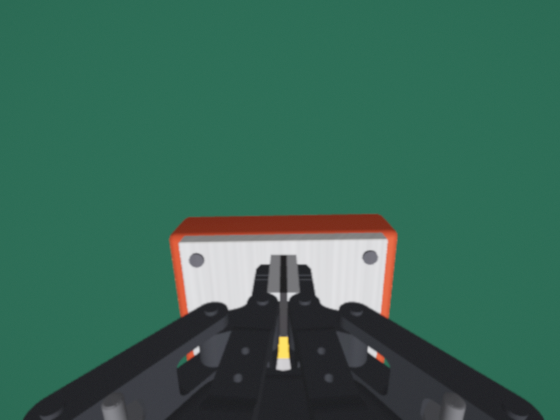

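The shut fingers at (283,270) stand behind the yellow tail at (283,347). I'll push the gauge up to just short of the earliest possible contact, then take a force baseline.

```bash
cat > chk.py <<'E'
import sys
from held import *
F=[];
for i in range(4):
    eyes.read_camera('side'); s=monitor.get_state(); F.append(s['contact_force'])
f=np.mean(F,0); fx=f[:2]@ex
print('Fx %.2f Fy %.2f Fz %.2f'%(fx,f[:2]@ey,f[2]),'tcp',inpress(s['eef_pos'][None])[0].round(2),'t',s['time'])
sys.exit(int(fx<float(sys.argv[1])))
E
python3 chk.py -9; python3 -m handwheel '[[-0.01,0.0002,0,0,0,0,-1],[-0.02,0.0004,0,0,0,0,-1],[-0.03,0.0005,0,0,0,0,-1],[-0.04,0.0007,0,0,0,0,-1],[-0.05,0.0009,0,0,0,0,-1]]'; python3 chk.py -2 && python3 -m handwheel '[[-0.01,0.0002,0,0,0,0,-1],[-0.02,0.0004,0,0,0,0,-1],[-0.03,0.0005,0,0,0,0,-1],[-0.035,0.0006,0,0,0,0,-1],[-0.035,0.0006,0,0,0,0,-1]]';python3 chk.py -2
```

```text
Fx -0.14 Fy -0.21 Fz -0.02 tcp [-132.4    -0.14] t 11.75
time: 12.38
eef_pos: [0.643, 0.052, 0.0707]
tcp_rot: [-0.503, 0.864, -0.0, -0.0]
contact_force: [-0.2, -0.3, 0.5]
opening: 0.004
finger_force: 0.4
Fx 0.06 Fy -0.12 Fz 0.17 tcp [-112.19   -0.12] t 12.575
time: 13.2
eef_pos: [0.6498, 0.0643, 0.0708]
tcp_rot: [-0.504, 0.864, 0.0, 0.0]
contact_force: [0.6, 0.3, 0.5]
opening: -0.0
finger_force: 0.0
Fx -0.04 Fy -0.43 Fz 0.25 tcp [-98.4   -0.22] t 13.4
```

Averaged, the force noise is about 0.2 N. From here I feel forward in 0.8 mm steps, with a force check between each.

```bash
python3 -m handwheel '[[-0.005,0.0001,0,0,0,0,-1],[-0.01,0.0002,0,0,0,0,-1]]' >/dev/null; python3 chk.py -1.2 && 
python3 -m handwheel '[[-0.001,0,0,0,0,0,-1],[-0.002,0,0,0,0,0,-1]]' >/dev/null && python3 chk.py -1.2 && 
python3 -m handwheel '[[-0.001,0,0,0,0,0,-1],[-0.002,0.0001,0,0,0,0,-1]]' >/dev/null && python3 chk.py -1.2 && 
python3 -m handwheel '[[-0.001,0,0,0,0,0,-1],[-0.002,0,0,0,0,0,-1]]' >/dev/null && python3 chk.py -1.2 && 
python3 -m handwheel '[[-0.001,0,0,0,0,0,-1],[-0.002,0.0001,0,0,0,0,-1]]' >/dev/null && python3 chk.py -1.2 && 
python3 -m handwheel '[[-0.001,0,0,0,0,0,-1],[-0.002,0,0,0,0,0,-1]]' >/dev/null && python3 chk.py -1.2 && 
python3 -m handwheel '[[-0.001,0,0,0,0,0,-1],[-0.002,0.0001,0,0,0,0,-1]]' >/dev/null && python3 chk.py -1.2
```

```text
Fx -0.37 Fy -0.57 Fz 0.34 tcp [-94.23  -0.14] t 13.85
Fx -0.46 Fy 0.28 Fz 0.03 tcp [-93.63  -0.16] t 14.3
Fx -0.99 Fy 0.02 Fz 0.22 tcp [-92.74  -0.13] t 14.75
Fx -0.47 Fy -0.20 Fz 0.20 tcp [-91.96  -0.15] t 15.2
Fx -0.86 Fy 0.27 Fz 0.34 tcp [-91.16  -0.13] t 15.65
Fx -0.63 Fy -0.15 Fz 0.03 tcp [-90.37  -0.12] t 16.1
Fx -0.41 Fy 0.30 Fz 0.26 tcp [-89.57  -0.12] t 16.55
```

```bash

python3 -m handwheel '[[-0.001,0,0,0,0,0,-1],[-0.002,0,0,0,0,0,-1]]' >/dev/null && python3 chk.py -1.6 && 
python3 -m handwheel '[[-0.001,0,0,0,0,0,-1],[-0.002,0.0001,0,0,0,0,-1]]' >/dev/null && python3 chk.py -1.6 && 
python3 -m handwheel '[[-0.001,0,0,0,0,0,-1],[-0.002,0,0,0,0,0,-1]]' >/dev/null && python3 chk.py -1.6 && 
python3 -m handwheel '[[-0.001,0,0,0,0,0,-1],[-0.002,0.0001,0,0,0,0,-1]]' >/dev/null && python3 chk.py -1.6 && 
python3 -m handwheel '[[-0.001,0,0,0,0,0,-1],[-0.002,0,0,0,0,0,-1]]' >/dev/null && python3 chk.py -1.6 && 
python3 -m handwheel '[[-0.001,0,0,0,0,0,-1],[-0.002,0,0,0,0,0,-1]]' >/dev/null && python3 chk.py -1.6 && 
python3 -m handwheel '[[-0.001,0,0,0,0,0,-1],[-0.002,0.0001,0,0,0,0,-1]]' >/dev/null && python3 chk.py -1.6 && 
python3 -m handwheel '[[-0.001,0,0,0,0,0,-1],[-0.002,0,0,0,0,0,-1]]' >/dev/null && python3 chk.py -1.6 && 
python3 -m handwheel '[[-0.001,0,0,0,0,0,-1],[-0.002,0.0001,0,0,0,0,-1]]' >/dev/null && python3 chk.py -1.6 && 
python3 -m handwheel '[[-0.001,0,0,0,0,0,-1],[-0.002,0,0,0,0,0,-1]]' >/dev/null && python3 chk.py -1.6
```

```text
Fx -0.19 Fy -0.12 Fz 0.30 tcp [-88.76  -0.12] t 17.0
Fx -0.84 Fy -0.46 Fz 0.13 tcp [-87.95  -0.1 ] t 17.45
Fx -0.95 Fy 0.37 Fz -0.04 tcp [-87.13  -0.11] t 17.9
Fx -1.07 Fy -0.05 Fz -0.13 tcp [-8.634e+01 -8.000e-02] t 18.35
Fx -1.05 Fy 0.44 Fz -0.02 tcp [-85.54  -0.1 ] t 18.8
Fx -0.58 Fy 0.10 Fz 0.06 tcp [-84.76  -0.12] t 19.25
Fx -0.56 Fy 0.16 Fz 0.51 tcp [-83.96  -0.1 ] t 19.7
Fx -0.67 Fy 0.28 Fz 0.22 tcp [-83.15  -0.1 ] t 20.15
Fx -0.55 Fy -0.05 Fz -0.15 tcp [-82.36  -0.09] t 20.6
Fx -0.54 Fy -0.16 Fz -0.19 tcp [-8.157e+01 -8.000e-02] t 21.05
```

```bash

python3 -m handwheel '[[-0.001,0,0,0,0,0,-1],[-0.002,0,0,0,0,0,-1]]' >/dev/null && python3 chk.py -1.6 && 
python3 -m handwheel '[[-0.001,0,0,0,0,0,-1],[-0.002,0.0001,0,0,0,0,-1]]' >/dev/null && python3 chk.py -1.6 && 
python3 -m handwheel '[[-0.001,0,0,0,0,0,-1],[-0.002,0,0,0,0,0,-1]]' >/dev/null && python3 chk.py -1.6 && 
python3 -m handwheel '[[-0.001,0,0,0,0,0,-1],[-0.002,0.0001,0,0,0,0,-1]]' >/dev/null && python3 chk.py -1.6 && 
python3 -m handwheel '[[-0.001,0,0,0,0,0,-1],[-0.002,0,0,0,0,0,-1]]' >/dev/null && python3 chk.py -1.6 && 
python3 -m handwheel '[[-0.001,0,0,0,0,0,-1],[-0.002,0,0,0,0,0,-1]]' >/dev/null && python3 chk.py -1.6 && 
python3 -m handwheel '[[-0.001,0,0,0,0,0,-1],[-0.002,0.0001,0,0,0,0,-1]]' >/dev/null && python3 chk.py -1.6 && 
python3 -m handwheel '[[-0.001,0,0,0,0,0,-1],[-0.002,0,0,0,0,0,-1]]' >/dev/null && python3 chk.py -1.6 && 
python3 -m handwheel '[[-0.001,0,0,0,0,0,-1],[-0.002,0.0001,0,0,0,0,-1]]' >/dev/null && python3 chk.py -1.6
```

```text
Fx -0.70 Fy 0.06 Fz 0.09 tcp [-80.75  -0.11] t 21.5
Fx -0.28 Fy -0.05 Fz -0.11 tcp [-79.97  -0.09] t 21.95
Fx -0.55 Fy -0.11 Fz -0.08 tcp [-79.15  -0.11] t 22.4
Fx -0.41 Fy -0.49 Fz -0.11 tcp [-7.832e+01 -6.000e-02] t 22.85
Fx -0.55 Fy -0.26 Fz 0.62 tcp [-77.53  -0.11] t 23.3
Fx -0.82 Fy 0.01 Fz 0.26 tcp [-76.76  -0.12] t 23.75
Fx -0.27 Fy 0.27 Fz 0.11 tcp [-75.96  -0.11] t 24.2
Fx -0.45 Fy -0.27 Fz -0.08 tcp [-75.12  -0.11] t 24.65
Fx -1.45 Fy -0.09 Fz 0.23 tcp [-74.45  -0.08] t 25.1
```

The last reading suggests contact, so I'll confirm with 0.4 mm steps.

```bash
python3 chk.py -1.9 && 
python3 -m handwheel '[[-0.0005,0,0,0,0,0,-1],[-0.001,0,0,0,0,0,-1]]' >/dev/null && python3 chk.py -1.9 && 
python3 -m handwheel '[[-0.0005,0,0,0,0,0,-1],[-0.001,0,0,0,0,0,-1]]' >/dev/null && python3 chk.py -1.9 && 
python3 -m handwheel '[[-0.0005,0,0,0,0,0,-1],[-0.001,0,0,0,0,0,-1]]' >/dev/null && python3 chk.py -1.9
```

```text
Fx -1.47 Fy -0.02 Fz 0.63 tcp [-74.45  -0.08] t 25.3
Fx -3.02 Fy -0.29 Fz 1.08 tcp [-74.33  -0.1 ] t 25.75
```

The arm reads 3 N and barely advances, so the gauge is against the screw at under half the stop's slip force. I'll back off gently and check.

```bash
python3 -m handwheel '[[0.0005,0,0,0,0,0,-1],[0.001,0,0,0,0,0,-1],[0.002,0,0,0,0,0,-1],[0.004,0,0,0,0,0,-1],[0.02,0,0,0,0,0,-1],[0.06,0,-0.01,0,0,0,-1],[0.12,0,-0.1,0,0,0,-1],[0.15,0,-0.25,0,0,0,-1],[0.15,0,-0.3,0,0,0,-1],[0.15,0,-0.3,0,0,0,-1]]'; python3 look.py w10.png f
```

```text
time: 27.0
eef_pos: [0.6325, 0.0329, 0.193]
tcp_rot: [-0.503, 0.864, -0.001, 0.002]
contact_force: [-0.1, 1.0, -0.8]
opening: 0.001
finger_force: 0.0Traceback (most recent call last):
  File "look.py", line 3, in <module>
    s=monitor.get_state();P=eyes.camera_params('wrist');snap('wrist',sys.argv[1]);tail('pics/'+sys.argv[1],P,s['eef_pos'][2]-.013 if len(sys.argv)<3 else .056)
                                                                                  ~~~~^^^^^^^^^^^^^^^^^^^^^^^^^^^^^^^^^^^^^^^^^^^^^^^^^^^^^^^^^^^^^^^^^^^^^^^^^
  File "held.py", line 8, in tail
    rows=np.where(y.sum(1)>20)[0]; r0=rows[0];A=[];B=[]
                                      ~~~~^^^
IndexError: index 0 is out of bounds for axis 0 with size 0
```

View pics/w10.png

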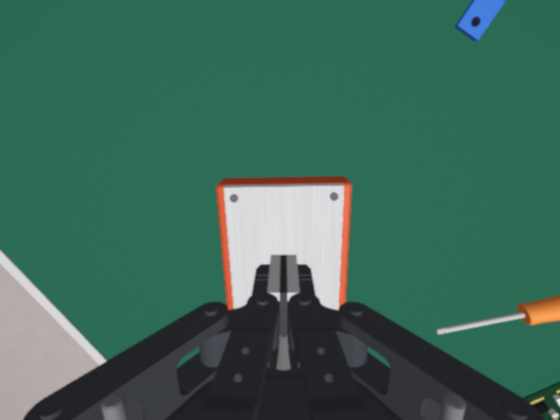

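The shut fingers at (283,270) hide the gauge, so I'll open the gripper and look again.

```bash
python3 -m handwheel '[[0,0,-0.1,0,0,0,1],[0,0,-0.1,0,0,0,1],[0,0,-0.1,0,0,0,1],[0,0,-0.1,0,0,0,1],[0,0,-0.1,0,0,0,1],[0,0,-0.1,0,0,0,1]]'; python3 look.py w11.png f; python3 -c "
import cv2;im=cv2.imread('pics/w11.png');cv2.imwrite('pics/w11c.png',cv2.resize(im[200:350,200:360],None,fx=4,fy=4,interpolation=cv2.INTER_CUBIC))"
```

```text
time: 27.8
eef_pos: [0.6314, 0.0334, 0.23]
tcp_rot: [-0.503, 0.864, 0.0, -0.0]
contact_force: [-0.1, -0.0, 0.1]
opening: 1.0
finger_force: 0.0Traceback (most recent call last):
  File "look.py", line 3, in <module>
    s=monitor.get_state();P=eyes.camera_params('wrist');snap('wrist',sys.argv[1]);tail('pics/'+sys.argv[1],P,s['eef_pos'][2]-.013 if len(sys.argv)<3 else .056)
                                                                                  ~~~~^^^^^^^^^^^^^^^^^^^^^^^^^^^^^^^^^^^^^^^^^^^^^^^^^^^^^^^^^^^^^^^^^^^^^^^^^
  File "held.py", line 12, in tail
    a=inpress(onz('wrist',A,z,P));b=inpress(onz('wrist',B,z,P));m=(a+b)/2
              ~~~^^^^^^^^^^^^^^^
  File "h.py", line 12, in onz
    c,d=ray(n,uv,P); return c+d*((z-c[2])/d[:,2])[:,None]
        ~~~^^^^^^^^
  File "h.py", line 8, in ray
    d=cv2.undistortPoints(np.array(uv,float).reshape(-1,1,2),K,np.array([k,0,0,0,0.]))[:,0]
      ~~~~~~~~~~~~~~~~~~~^^^^^^^^^^^^^^^^^^^^^^^^^^^^^^^^^^^^^^^^^^^^^^^^^^^^^^^^^^^^^
cv2.error: OpenCV(4.12.0) /io/opencv/modules/calib3d/src/undistort.dispatch.cpp:347: error: (-215:Assertion failed) CV_IS_MAT(_src) && CV_IS_MAT(_dst) && (_src->rows == 1 || _src->cols == 1) && (_dst->rows == 1 || _dst->cols == 1) && _src->cols + _src->rows - 1 == _dst->rows + _dst->cols - 1 && (CV_MAT_TYPE(_src->type) == CV_32FC2 || CV_MAT_TYPE(_src->type) == CV_64FC2) && (CV_MAT_TYPE(_dst->type) == CV_32FC2 || CV_MAT_TYPE(_dst->type) == CV_64FC2) in function 'cvUndistortPointsInternal'
```

View pics/w11c.png

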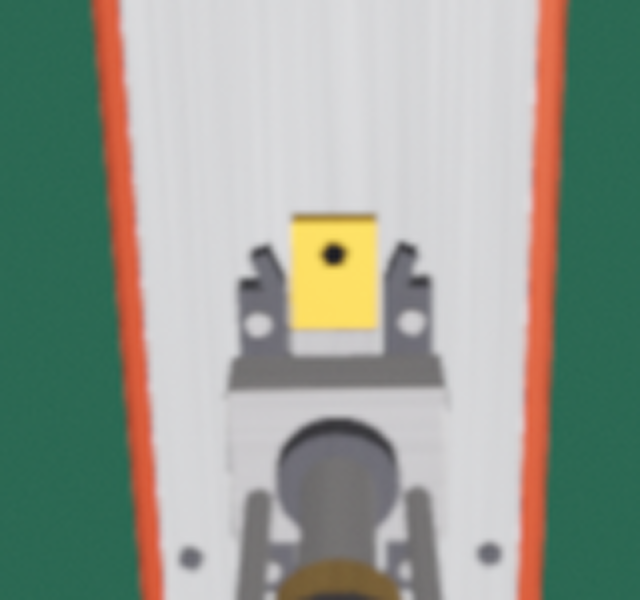

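The gauge lies straight and central between the rails, its tail end at crop row 216 (image row 254), clear of the lead-ins. I'll work out where the tail end is before handing in.

```bash
python3 - <<'E'
from held import *
P=eyes.camera_params('wrist')
c=lambda x,y:(x/4+200-.5,y/4+200-.5)
print(inpress(onz('wrist',[c(291,218),c(377,218),c(291,328),c(377,328)],.056,P)).round(1))
E
```

```text
[[-65.3 -11.7]
 [-64.9  11.9]
 [-30.7 -12.7]
 [-30.3  11.6]]
```

```bash
python3 -c "
from h import *
print(ctrl.sign_off())"
```

```text
the job is handed in; nothing more can be done
None
```

The go-gauge lies flat and straight between the rails under the foot, pushed against the stop screw at about 3 N (the stop slips at about 6 N); I let go and handed the job in at about 28 s, with nothing else touched, but no verdict came back and I could not check contact after backing off.

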